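# Prop out the ornament drying stand and hold its frame upright

### The arm

A 6-joint arm with a two-finger parallel gripper is mounted at the origin on the work surface. World frame = base frame: x ahead of the robot, y to its left, z up, the work surface at z = 0. Lengths are in mm, angles in rad, forces in N, time in s.
With the tool pointing down it reaches from about 350 to 875 mm from the base axis. Payload 4.2 kg.
Tool frame: the origin (TCP) lies on the centre line of the jaws, within the pads' length; the fingertips stand 14 mm ahead of it and the grasp point (between the pads) lies 5 mm behind it (tcp_to_tips is the distance from the TCP to the fingertips, in mm); z points along the fingers, y is the direction in which the jaws open and shut (so a half turn about z gives the same grasp; the last joint's range is limited). The gripper opens to 85 mm and grips with 20 to 120 N. Pads are 22 mm wide; open, the fingers measure 114 mm over their backs; the gripper's body (76 mm by 85 mm) begins 54 mm behind the grasp point. The pads swing forward as they close: fully open they stand 13 mm farther back than shut.
Start: joints at [-0.863, 0.385, 0.008, 0, -1.194, -0.259], TCP at [271.19, -563.077, 245.312] pointing down, gripper open.
Joint ranges: [-3.14, 3.14], [-1.21, 2.06], [-1.07, 1.41], [-3.16, 2.05], [-2.99, -0.16], [-3.1, 3.1]. Speed limits (rad/s): [2.79, 2.79, 3.14, 3.14, 3.14, 3.14].

### API

Orientations are given as a unit quaternion [x, y, z, w].
In Python, from bench import read_state, get_image, job_done, tcp_to_tips gives the robot as it stands. The module is installed in compiled form; this text tells all that it offers.
- The arm moves only by the tool play_rows, never from a script. Its argument "targets" is a list of rows, each an object of numbers: "gripper": the gripper's target within -1 to 1 (shut at 1, half-way at 0, fully open at -1); "tx", "ty", "tz": the shift along the tool's x, y, z scaled (see below); "spin": the turn about the tool's z scaled (see below). A call has 1 to 12 rows; each row is the pose to reach, as a shift and turn from the pose commanded when the call began, along the tool's axes at that moment; what a row does not reach only later rows make up. The controller multiplies each number of a shift by 0.25 m and each number of a turn by pi/4 rad. A row lasts 1/8 s, in which the tool goes at most 62.5 mm and 10.7 degrees, less where a joint would pass 70% of its speed; a pose out of reach is approached as far as the arm can. A call with a number of a shift or a turn outside -1 to 1 is refused whole. A call with a gripper value outside its range is refused whole. The fingers move at their own pace and stop on an object; the grip force is fixed at half the most. Time passes only in rows, so rows that repeat a pose let the fingers close. It gives the time, the measured TCP pose, the force and the opening at its end, in the units of the state.
- read_state(): the state, without advancing time (a new reading comes with each control period).
- get_image(name): name is "side" or "top" or "wrist"; returns a dict with "frame" (480x640x3 uint8, red, green, blue), "depth" (480x640 float32, mm along the optical axis (not along the pixel's ray), 0 where there is no reading), "mtx" (3x3 intrinsics, pixels), "k1" (the pictures are not rectified: a ray, as slopes to the right and down, at radius r is drawn at 1 + k1 r^2 times it, then the intrinsics apply), "world_to_cam" (4x4, takes a point from world to camera coordinates). Camera axes: x right, y up, looking along -z (the intrinsics and any distortion apply to the point x, -y, -z); pixel columns grow to the right and rows downward; lengths in mm; the calibration is good to about 2 mm. A picture is of the moment at which its call begins.
- job_done(): hands the job in, once; it reports no verdict.
The state is a dict: "clock": time; "joints": joint angles; "joint_vel": joint speeds; "joint_efforts": joint torques, N m; "position": TCP position; "ee_rot": TCP orientation; "contact_force": force on the tool from outside, world axes, zero at the start; "wrist_torque": the same for the moment, N m; "gripper_width": finger opening in mm.
Only numpy, scipy, OpenCV 4.12 (cv2) and the standard library are available. Lean on these libraries where they do the work, as an engineer would, in place of code of your own. Each camera call takes 0.05 s, during which the arm holds its last target.

### The job

Flip the blue kickstand of the ornament drying stand up over its top centre so that it drops all the way down to its stop, and only then bring the leaning frame upright (its red top bar is the place to hold it) and keep it there: nothing else stops it tipping back, so finish with the gripper still holding it upright, not let go. The paint is fresh and the frame is light, so be gentle: push or squeeze the stand with no more than about 15 N from each finger. Leave the pots, jar, box and brush standing where they are.

Things in the scene. Friction and masses are not known exactly. Their poses are not given: they have to be found in the camera images.
- stand: Ornament drying stand, fixed to the table; foot board 170 x 270 x 18 mm. Origin on the table below the middle of the tipping axis. Own z up; y along the tipping axis (the frame's width); x horizontal to the back, where the frame leans at the start. A steel rest rail (12 mm thick, 170 mm long along y) crosses behind the frame at x = +54 mm, 116 mm above the table.
- tip_axis (a point): Centre of the hinge line about which the frame tips, 32 mm above the table; the line runs along the stand's y. Same axes as the stand.
- frame (a joint): Tilt of the frame in rad about the tipping axis: 0 = upright, positive = leaning back to the stand's +x. It starts on the rest rail at its stop, 0.42, and can go to -0.35 forward. A back weight tips it back to the rest when let go near upright (it pulls at the top bar with about 1 N when upright, 2 N at the start); no latch, almost no friction.
- bar_mid (a point): Middle of the red round top bar: 18 mm diameter, 250 mm long along y, 210 mm from the tipping axis. Pinch it from above in its middle 60 mm; it can turn between the pads as the frame tips. Ornament discs hang in the frame's plane from 52 mm below it. Wooden frame, 240 mm wide over its posts (16 x 18 mm), about 0.9 kg. Axes turn with the frame: y along the bar, z from tipping axis to bar.
- kick_hub (a point): Pivot of the kickstand on the brass hub, on the front (-x) of the frame's post at the stand's -y end: 110 mm from the middle towards -y, 120 mm from the tipping axis along the post, 26 mm in front of the post's centre line. The pivot axis is the frame's x axis.
- kick_tip (a point): Centre of the black rubber ball (22 mm diameter) at the free end of the blue kickstand, a bent rod of 12 mm diameter. 135 mm from the pivot in the plane of swing; the leg splays forward, so the ball runs about 30 mm further forward (own -x) than the point kick_hub.
- kickstand (a joint): Angle of the kickstand in rad: 0 = folded up, leaning inwards (to the stand's +y) on its stop; 0.44 = along the post, top centre; past that it falls by its own weight outwards (to the stand's -y) and down to its stop at 3.23, where it is fully down. It weighs 80 g and swings freely: under 1 N moves it.
- green_pot: Bystander: closed green paint pot, 42 mm diameter, 42 mm tall, origin at the centre of its underside; in front of the stand.
- white_pot: Bystander: closed white paint pot with red cap, 42 mm diameter, 42 mm tall, origin at the centre of its underside; behind the stand.
- water_jar: Bystander: open glass jar, 68 mm diameter, 85 mm tall, origin under its centre.
- yellow_pot: Bystander: closed yellow paint pot, 46 mm diameter, 50 mm tall, origin under its centre.
- gift_box: Bystander: open green ornament box, 85 x 85 x 90 mm, origin under its centre.
- brush: Bystander: red paint brush lying on the table, 190 mm long along its x, origin under its middle.

How it is judged (in metres and radians):
On the way, in this order (a step that is already met when the one before it is completed fails the run):
1. the kickstand is flipped over centre and rests down on its stop, the frame still leaning back (value of joint kickstand above 3 rad and value of joint frame above 0.25 rad), for 0.2 s.
2. the frame is raised upright and held in the gripper (value of joint kickstand above 3 rad and value of joint frame between -0.07 and 0.07 rad and contact force between the fingers and stand above 0.3 N), for 0.3 s.
At the end, for the whole second after the job is handed in: The kickstand is down on its stop (joint above 3.0 rad), the frame stands upright within 0.07 rad (4 degrees) either way and still, and the fingers are still holding it (more than 0.3 N of contact); without them it would tip back (all of step 2 and velocity of joint frame between -0.1 and 0.1 rad/s); the arm keeps its last pose, push and grip.
It fails at once if the robot pushes or squeezes the stand too hard (more than 36 N of contact in all, that is about 18 N on each finger) (contact force between any of the fingers, the arm and stand above 36 N).
It fails at once if a bystander is moved by more than 20 mm or knocked over (distance of any of green_pot, white_pot, water_jar, yellow_pot, gift_box, brush from where it was at the start of the episode above 0.02 m or angle between any of green_pot, white_pot, water_jar, yellow_pot, gift_box, brush's own z axis and vertical above 0.4 rad).
It also fails if it takes over 45 s, if anything falls off the work surface, if the arm or the gripper's body presses on something with over 40 N, if the wrist force passes 120 N, or if a joint passes its speed limit or range.

## Working session

There is one attempt and no reset: what is moved stays moved. The work goes in short steps, Python scripts to look and compute and a tool call to move; the robot and the scene stay as the last step left them, time stands still between calls to the robot, and variables do not carry over. Pictures are saved under pics/ and viewed, and the job is handed in when it is done.

Besides the shell and the picture viewer there is one more tool, called after ">>>" as name([rows], argument=value, ...), one row to a line, values as JSON. play_rows: Moves the arm, as the interface text tells. Its arguments: {"type":"object","properties":{"targets":{"type":"array","items":{"type":"object","properties":{"gripper":{"type":"number"},"tx":{"type":"number","minimum":-1,"maximum":1},"ty":{"type":"number","minimum":-1,"maximum":1},"tz":{"type":"number","minimum":-1,"maximum":1},"spin":{"type":"number","minimum":-1,"maximum":1}}}}},"required":["targets"]}

```bash
mkdir -p pics; python3 - <<'E'
from bench import *
import cv2,pickle
s=read_state();print(s, tcp_to_tips)
for n in ["side","top","wrist"]:
    d=get_image(n);cv2.imwrite(f"pics/{n}0.png",d["frame"][:,:,::-1]);pickle.dump(d,open(f"{n}0.pkl","wb"));print(n,d["mtx"],d["k1"],d["world_to_cam"],(d["depth"]>0).mean())
E
```

```text
{'clock': 0.0, 'joints': array([-8.63410621e-01,  3.85535776e-01,  6.59070110e-03, -4.93540772e-04,
       -1.19399523e+00, -2.58604743e-01]), 'joint_vel': array([ 1.85147618e-04, -5.64834919e-04, -3.40993623e-05,  1.38478114e-04,
       -8.25205244e-05,  1.25646510e-03]), 'joint_efforts': array([ 1.19201020e-03, -3.92286086e+01,  1.88406676e+01,  4.18643698e+00,
       -4.63395481e-03,  2.33286158e-05]), 'position': array([ 270.93646459, -562.59021289,  244.22116065]), 'ee_rot': array([-2.22423269e-01,  9.74949582e-01,  1.05588445e-03, -2.94743773e-04]), 'contact_force': array([0.08664527, 0.28991139, 0.0757328 ]), 'wrist_torque': array([0.03204088, 0.01423289, 0.01649725]), 'gripper_width': 85.39246864868632} 14.0
side [[557.13511715   0.         318.17087024]
 [  0.         557.13511715 234.97643503]
 [  0.           0.           1.        ]] -0.0679046159077708 [[ 9.84205645e-01 -1.76428064e-01 -1.45734655e-02 -4.85657795e+02]
 [ 1.43195735e-01  7.45002080e-01  6.51511230e-01 -2.21495715e+02]
 [-1.04087603e-01 -6.43307889e-01  7.58498999e-01 -1.45583024e+03]
 [ 0.00000000e+00  0.
[... 241 characters left out ...]
782337e-01  2.24125370e-04  2.79172313e+01]
 [ 9.81593571e-01  2.05251483e-02  1.89875695e-01 -5.67343125e+02]
 [-1.89838966e-01 -3.74120987e-03  9.81808113e-01 -1.53682325e+03]
 [ 0.00000000e+00  0.00000000e+00  0.00000000e+00  1.00000000e+00]] 0.9958984375
wrist [[365.59655152   0.         315.15215537]
 [  0.         365.59655152 240.89230862]
 [  0.           0.           1.        ]] -0.06724841437555514 [[-4.35240078e-01  9.00312870e-01  1.67646827e-03  6.23163235e+02]
 [-8.55717735e-01 -4.13101132e-01 -3.11600084e-01  4.04600027e+01]
 [-2.79845015e-01 -1.37055428e-01  9.50211859e-01 -3.81043700e+02]
 [ 0.00000000e+00  0.00000000e+00  0.00000000e+00  1.00000000e+00]] 0.9962076822916667
```

View pics/side0.png

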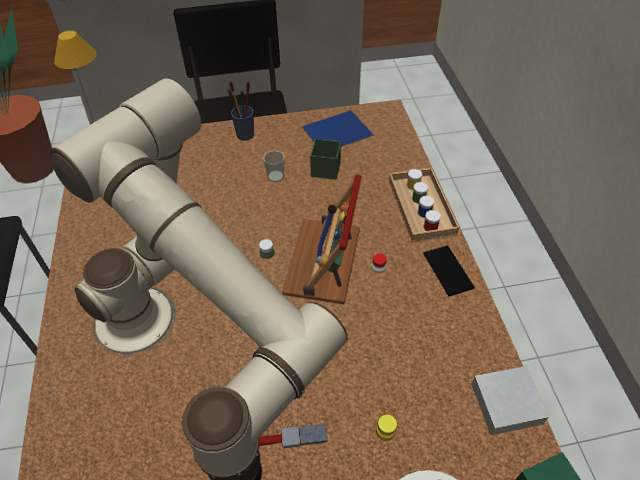

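View pics/top0.png

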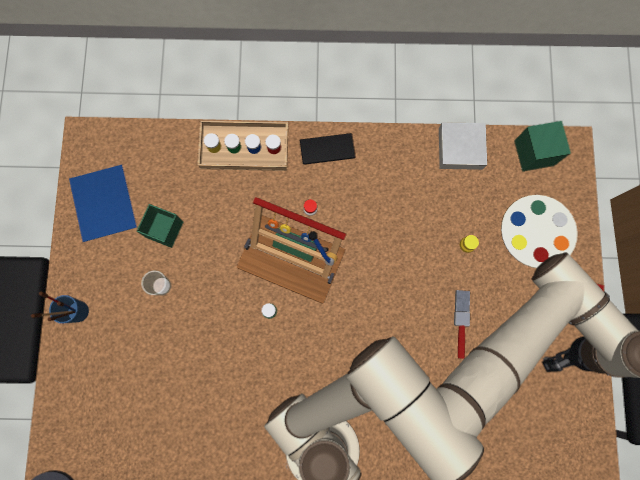

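The side view shows the stand near (325,245), with the red bar from (357,180) to (345,245). In the top view, the red bar runs from (254,201) to (345,236) and the black ball is at about (312,236). I'll zoom in and measure.

```bash
cat > h.py <<'E'
import numpy as np,cv2,pickle
def ray(d,u,v):
    K=d["mtx"];x=(u-K[0,2])/K[0,0];y=(v-K[1,2])/K[1,1]
    r=np.hypot(x,y);ru=r
    for _ in range(20): ru=r/(1+d["k1"]*ru**2)
    f=ru/r if r>0 else 1
    dc=np.array([x*f,-y*f,-1.]);T=d["world_to_cam"];R=T[:3,:3];o=-R.T@T[:3,3]
    return o,R.T@dc
def dep(d,u,v,z=None):
    o,r=ray(d,u,v); z=z or d["depth"][int(round(v)),int(round(u))]
    return o+r*z
def plane(d,u,v,z):
    o,r=ray(d,u,v);return o+r*(z-o[2])/r[2]
def tri(d1,p1,d2,p2):
    o1,r1=ray(d1,*p1);o2,r2=ray(d2,*p2)
    s=np.linalg.lstsq(np.c_[r1,-r2],o2-o1,rcond=None)[0]
    a=o1+r1*s[0];b=o2+r2*s[1];return (a+b)/2,np.linalg.norm(a-b)
def proj(d,P):
    T=d["world_to_cam"];p=T[:3,:3]@np.asarray(P,float)+T[:3,3]
    x=p[0]/-p[2];y=-p[1]/-p[2];f=1+d["k1"]*(x*x+y*y);K=d["mtx"]
    return K[0,0]*x*f+K[0,2],K[1,1]*y*f+K[1,2]
def cloud(d):
    v,u=np.mgrid[0:480,0:640];K=d["mtx"]
    pts=np.stack([u.ravel(),v.ravel()],1).astype(float)[:,None]
    n=cv2.undistortPoints(pts,K,np.array([d["k1"],0,0,0.]))[:,0]
    z=d["depth"].ravel();c=np.c_[n[:,0]*z,-n[:,1]*z,-z]
    T=d["world_to_cam"];return ((c-T[:3,3])@T[:3,:3]).reshape(480,640,3)
E
python3 - <<'E'
from h import *
for n,(x,y,w,h) in dict(side=(270,165,110,145),top=(225,185,140,130)).items():
    d=pickle.load(open(n+"0.pkl","rb"));c=d["frame"][y:y+h,x:x+w,::-1]
    k=min(790/w,590/h);cv2.imwrite(f"pics/{n}0z.png",cv2.resize(c,None,fx=k,fy=k,interpolation=cv2.INTER_CUBIC));print(n,k)
    P=cloud(d);hsv=cv2.cvtColor(d["frame"],cv2.COLOR_RGB2HSV)
    f=d["frame"].astype(int)
    m=(f[...,0]>70)&(f[...,1]<40)&(f[...,2]<45)&(d["depth"]>0)&(P[...,2]>150)&(P[...,2]<330)
    m[:y]=0;m[y+h:]=0;m[:,:x]=0;m[:,x+w:]=0
    Q=P[m];print(m.sum(),Q.mean(0));c0=np.median(Q,0);u=np.linalg.svd(Q-c0)[2][0];t=(Q-c0)@u;print(u,t.min(),t.max(),c0+u*t.min(),c0+u*t.max(),np.median(Q[:,2]))
E
```

```text
side 4.068965517241379
453 [588.16093747  61.71446039 230.93404964]
[-0.36010215 -0.9328225   0.01298566] -140.34826915042504 110.27358665007667 [636.91380932 188.41203545 229.46532262] [546.66433967 -45.3736701  232.71981326] 231.2878377663417
top 4.538461538461538
602 [591.10609842  70.50438831 232.34263077]
[-3.64173400e-01 -9.31331057e-01  4.43319529e-04] -124.58809849691202 120.37597819140552 [636.15162561 185.94693621 232.46544698] [546.94222504 -42.19571636 232.57404434] 232.52067931483933
```

View pics/side0z.png

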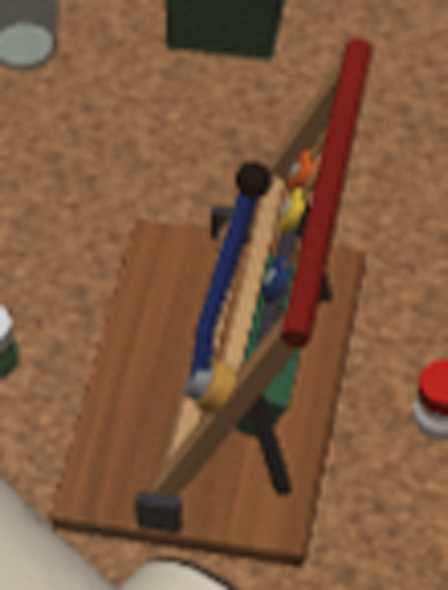

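View pics/top0z.png

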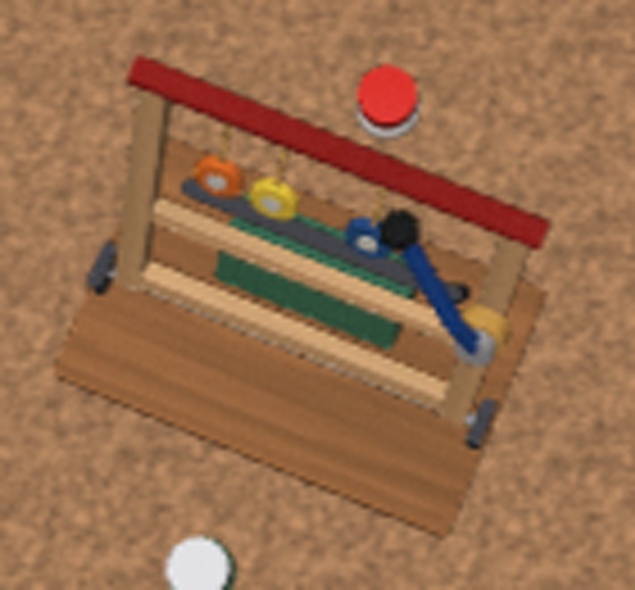

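```bash
cat >> h.py <<'E'
yaw=np.arctan2(-.364,.931);X=np.array([np.cos(yaw),np.sin(yaw),0]);Y=np.array([-X[1],X[0],0]);Z=np.array([0,0,1.])
O=np.array([591.5,71.9,0])-85.6*X
def S(x,y,z):return O+x*X+y*Y+z*Z
def fr(x,y,z,t): return S(x*np.cos(t)+z*np.sin(t),y,32+z*np.cos(t)-x*np.sin(t))
def tip(k,t): a=.44-k;return fr(-56,-110+135*np.sin(a),120+135*np.cos(a),t)
def hub(t): return fr(-26,-110,120,t)
def tostand(P): P=np.asarray(P)-O;return np.array([P@X,P@Y,P[2]])
E
python3 - <<'E'
from h import *
D={n:pickle.load(open(n+"0.pkl","rb")) for n in("side","top")}
print("pred ball",tip(0,.42),"hub",hub(.42),"bar",fr(0,0,210,.42))
for n,d in D.items():
    print(n,proj(d,tip(0,.42)),proj(d,hub(.42)),[proj(d,fr(0,y,210,.42)) for y in(-125,125)])
ps=(270+253/4.069,165+180/4.069);pt=(225+399/4.538,185+229/4.538)
print(ps,pt,tri(D["side"],ps,D["top"],pt),dep(D["side"],*ps),dep(D["top"],*pt))
b=tri(D["side"],ps,D["top"],pt)[0];print("stand",tostand(b),tostand(tip(0,.42)))
e=[((270+357/4.069,165+45/4.069),(225+140/4.538,185+72/4.538)),((270+297/4.069,165+335/4.069),(225+543/4.538,185+233/4.538))]
for a,c in e:
    t=tri(D["side"],a,D["top"],c);print("bar end",t,tostand(t[0]))
E
```

```text
pred ball [536.9949608   36.84217911 275.93128776] hub [495.18337865  -8.55099596 152.17244462] bar [591.52765645  71.88918695 223.74867747]
side (np.float64(331.7526091701614), np.float64(208.67374823608154)) (np.float64(318.5708326018237), np.float64(258.2066638955557)) [(np.float64(342.0430080177962), np.float64(247.99181770297352)), (np.float64(357.7663353962796), np.float64(176.139079029022))]
top (np.float64(312.1956946836655), np.float64(236.23599593104686)) (np.float64(329.0609062241148), np.float64(261.5755789333016)) [(np.float64(344.5349957175221), np.float64(237.51659818193485)), (np.float64(253.5779618533535), np.float64(200.65103336364703))]
(332.1774391742443, 209.23691324649792) (312.9241956809167, 235.4627589246364) (array([538.31457403,  35.10185536, 275.79545148]), np.float64(1.2907878535113557)) [536.37008037  28.56572816 282.72667322] [536.66415116  35.10384272 287.07795224]
stand [ 49.4654666  -53.63849812 275.79545148] [ 47.6027367  -52.49817222 275.93128776]
bar end (array([635.03270002, 181.79221561, 230.34783425]), np.float64(0.3753558961282165)) [ 86.12837356 118.19947481 230.34783425]
bar end (array([548.39804067, -44.68377482, 225.92878603]), np.float64(0.36533232857579145)) [  87.90942801 -124.27478422  225.92878603]
```

>>> play_rows([
  {"tz": -0.2,"spin": -0.2,"gripper": 0.5},
  {"tz": -0.4,"spin": -0.4,"gripper": 0.5},
  {"tz": -0.56,"spin": -0.6,"gripper": 0.5},
  {"tz": -0.56,"spin": -0.8,"gripper": 0.5},
  {"tz": -0.56,"spin": -0.955,"gripper": 0.5},
  {"tz": -0.56,"spin": -0.955,"gripper": 0.5},
])

```text
invalid input
```

The predicted ball position matches the measured one to about 2 mm. The move was refused, probably because keys were missing, so I'll give every number.

>>> play_rows([
  {"tx": 0,"ty": 0,"tz": -0.2,"spin": -0.2,"gripper": 0.5},
  {"tx": 0,"ty": 0,"tz": -0.4,"spin": -0.4,"gripper": 0.5},
  {"tx": 0,"ty": 0,"tz": -0.56,"spin": -0.6,"gripper": 0.5},
  {"tx": 0,"ty": 0,"tz": -0.56,"spin": -0.8,"gripper": 0.5},
  {"tx": 0,"ty": 0,"tz": -0.56,"spin": -0.955,"gripper": 0.5},
  {"tx": 0,"ty": 0,"tz": -0.56,"spin": -0.955,"gripper": 0.5},
])

```text
clock: 0.9
position: [271.2, -562.9, 384.9]
ee_rot: [-0.564, 0.826, 0.0, 0.0]
contact_force: [-0.3, -0.3, 0.2]
gripper_width: 21.1
```

>>> play_rows([
  {"tx": -0.2,"ty": -0.03,"tz": 0,"spin": 0,"gripper": 1},
  {"tx": -0.4,"ty": -0.06,"tz": 0,"spin": 0,"gripper": 1},
  {"tx": -0.6,"ty": -0.09,"tz": 0,"spin": 0,"gripper": 1},
  {"tx": -0.8,"ty": -0.12,"tz": 0,"spin": 0,"gripper": 1},
  {"tx": -1,"ty": -0.126,"tz": 0,"spin": 0,"gripper": 1},
])

```text
clock: 1.52
position: [392.0, -340.1, 384.9]
ee_rot: [-0.563, 0.826, 0.0, -0.0]
contact_force: [0.7, -0.5, -0.6]
gripper_width: 0.0
```

>>> play_rows([
  {"tx": -0.2,"ty": 0,"tz": 0,"spin": 0,"gripper": 1},
  {"tx": -0.4,"ty": 0,"tz": 0,"spin": 0,"gripper": 1},
  {"tx": -0.6,"ty": 0,"tz": 0,"spin": 0,"gripper": 1},
  {"tx": -0.8,"ty": 0,"tz": 0,"spin": 0,"gripper": 1},
  {"tx": -1,"ty": 0,"tz": 0,"spin": 0,"gripper": 1},
])

```text
clock: 2.15
position: [482.4, -107.1, 385.3]
ee_rot: [-0.563, 0.826, -0.0, -0.0]
contact_force: [-0.0, -0.1, 0.6]
gripper_width: 0.2
```

>>> play_rows([
  {"tx": -0.2,"ty": 0,"tz": 0,"spin": 0,"gripper": 1},
  {"tx": -0.4,"ty": 0,"tz": 0,"spin": 0,"gripper": 1},
  {"tx": -0.6,"ty": 0,"tz": 0,"spin": 0,"gripper": 1},
  {"tx": -0.78,"ty": 0,"tz": 0,"spin": 0,"gripper": 1},
  {"tx": -0.78,"ty": 0,"tz": 0,"spin": 0,"gripper": 1},
  {"tx": -0.78,"ty": 0,"tz": 0,"spin": 0,"gripper": 1},
])

```text
clock: 2.9
position: [552.9, 72.7, 385.0]
ee_rot: [-0.564, 0.826, -0.0, -0.0]
contact_force: [-0.8, 0.6, 0.1]
gripper_width: -0.4
```

```bash
python3 - <<'E'
from bench import *
from h import *
s=read_state();print(s["clock"],tostand(s["position"]),s["ee_rot"],s["contact_force"],s["gripper_width"])
d=get_image("side");cv2.imwrite("pics/s1.png",d["frame"][:,:,::-1])
E
```

```text
2.9 [ 49.3551024  -13.29043466 385.03134617] [-5.63805166e-01  8.25907679e-01 -7.70964129e-06 -4.90349510e-04] [-0.78031528  0.61878068  0.05404636] -0.4030622007832437
```

View pics/s1.png

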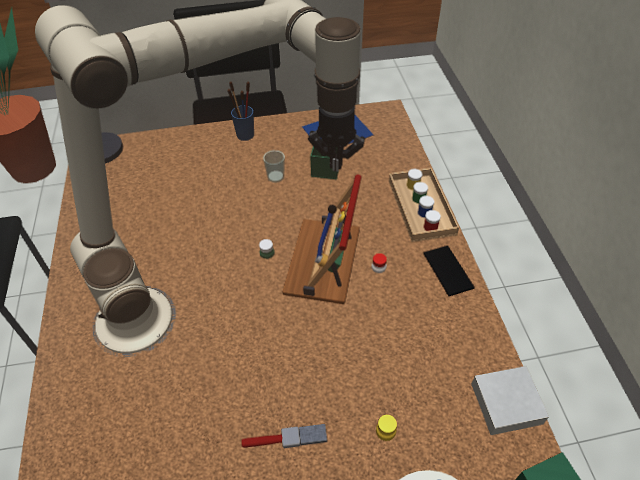

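The shut gripper, at about (337,155) in the picture, is above the frame on the +y side of the black ball. I'll go down, then push it slowly to -y.

>>> play_rows([
  {"tx": 0,"ty": 0,"tz": 0.12,"spin": 0,"gripper": 1},
  {"tx": 0,"ty": 0,"tz": 0.24,"spin": 0,"gripper": 1},
  {"tx": 0,"ty": 0,"tz": 0.34,"spin": 0,"gripper": 1},
  {"tx": 0,"ty": 0,"tz": 0.42,"spin": 0,"gripper": 1},
  {"tx": 0,"ty": 0,"tz": 0.46,"spin": 0,"gripper": 1},
  {"tx": 0,"ty": 0,"tz": 0.46,"spin": 0,"gripper": 1},
])

```text
clock: 3.7
position: [552.9, 72.1, 270.3]
ee_rot: [-0.564, 0.826, -0.0, -0.0]
contact_force: [-0.5, 0.3, 0.3]
gripper_width: 0.3
```

>>> play_rows([
  {"tx": 0.03,"ty": 0,"tz": 0,"spin": 0,"gripper": 1},
  {"tx": 0.06,"ty": 0,"tz": 0,"spin": 0,"gripper": 1},
  {"tx": 0.08,"ty": 0,"tz": 0,"spin": 0,"gripper": 1},
  {"tx": 0.1,"ty": 0,"tz": 0,"spin": 0,"gripper": 1},
  {"tx": 0.12,"ty": 0,"tz": 0,"spin": 0,"gripper": 1},
  {"tx": 0.14,"ty": 0,"tz": 0,"spin": 0,"gripper": 1},
  {"tx": 0.16,"ty": 0,"tz": 0,"spin": 0,"gripper": 1},
  {"tx": 0.18,"ty": 0,"tz": 0,"spin": 0,"gripper": 1},
  {"tx": 0.2,"ty": 0,"tz": 0,"spin": 0,"gripper": 1},
])

```text
clock: 4.82
position: [534.8, 26.0, 270.3]
ee_rot: [-0.564, 0.826, -0.0, -0.0]
contact_force: [0.7, 0.5, 0.6]
gripper_width: -0.2
```

```bash
python3 - <<'E'
from bench import *
from h import *
s=read_state();print(s["clock"],tostand(s["position"]),s["contact_force"])
d=get_image("side");cv2.imwrite("pics/s2.png",cv2.resize(d["frame"][120:320,230:430,::-1],(600,600)))
E
```

```text
4.825 [ 49.51651928 -63.34398921 270.27848153] [0.71443228 0.47980074 0.55700613]
```

View pics/s2.png

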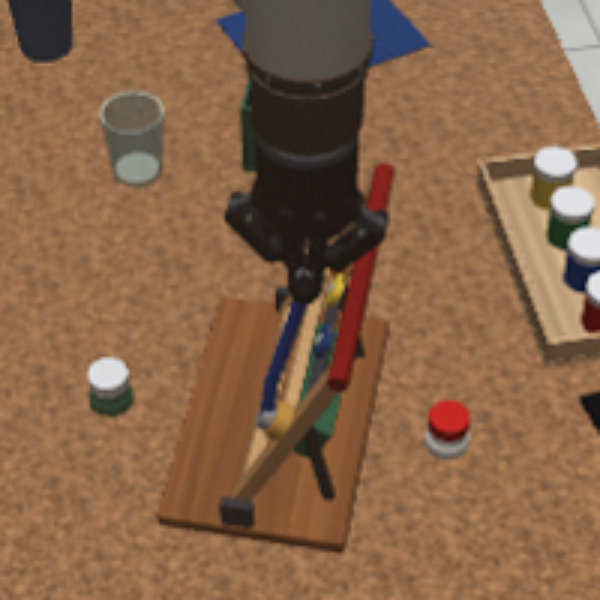

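The picture shows the blue leg still ahead of the fingers, with the ball at about (303,280), so it is being pushed along. The force is small, so I'll keep going past top centre.

>>> play_rows([
  {"tx": 0.02,"ty": 0,"tz": 0,"spin": 0,"gripper": 1},
  {"tx": 0.04,"ty": 0,"tz": 0,"spin": 0,"gripper": 1},
  {"tx": 0.06,"ty": 0,"tz": 0,"spin": 0,"gripper": 1},
  {"tx": 0.08,"ty": 0,"tz": 0,"spin": 0,"gripper": 1},
  {"tx": 0.1,"ty": 0,"tz": 0,"spin": 0,"gripper": 1},
  {"tx": 0.12,"ty": 0,"tz": 0,"spin": 0,"gripper": 1},
  {"tx": 0.14,"ty": 0,"tz": 0,"spin": 0,"gripper": 1},
  {"tx": 0.16,"ty": 0,"tz": 0,"spin": 0,"gripper": 1},
  {"tx": 0.18,"ty": 0,"tz": 0,"spin": 0,"gripper": 1},
  {"tx": 0.2,"ty": 0,"tz": 0,"spin": 0,"gripper": 1},
])

```text
clock: 6.12
position: [516.7, -20.5, 270.3]
ee_rot: [-0.564, 0.826, -0.0, 0.0]
contact_force: [0.4, -1.0, -0.4]
gripper_width: -0.0
```

```bash
python3 - <<'E'
from bench import *
from h import *
s=read_state();print(s["clock"],tostand(s["position"]),s["contact_force"])
d=get_image("side");cv2.imwrite("pics/s3.png",cv2.resize(d["frame"][120:320,230:430,::-1],(600,600)))
E
```

```text
6.125 [  49.55193519 -113.328199    270.3126475 ] [ 0.39777869 -0.98341523 -0.44498097]
```

View pics/s3.png

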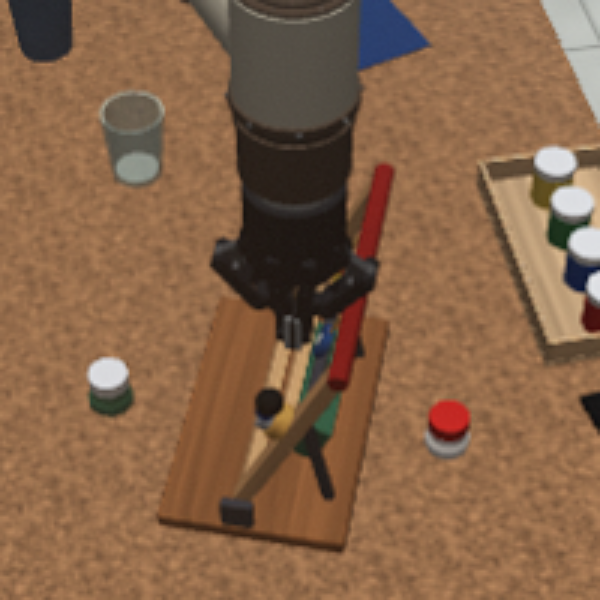

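The ball, now at (270,403), is past centre and falling. I'll raise the tool and let it settle, opening to about 40 mm on the way.

>>> play_rows([
  {"tx": 0,"ty": 0,"tz": -0.1,"spin": 0,"gripper": 0.0},
  {"tx": 0,"ty": 0,"tz": -0.2,"spin": 0,"gripper": 0.0},
  {"tx": 0,"ty": 0,"tz": -0.3,"spin": 0,"gripper": 0.0},
  {"tx": -0.15,"ty": -0.05,"tz": -0.3,"spin": 0,"gripper": 0.0},
  {"tx": -0.3,"ty": -0.1,"tz": -0.3,"spin": 0,"gripper": 0.0},
  {"tx": -0.44,"ty": -0.148,"tz": -0.3,"spin": 0,"gripper": 0.0},
  {"tx": -0.44,"ty": -0.148,"tz": -0.3,"spin": 0,"gripper": 0.0},
  {"tx": -0.44,"ty": -0.148,"tz": -0.3,"spin": 0,"gripper": 0.0},
])

```text
clock: 7.18
position: [591.0, 68.6, 345.0]
ee_rot: [-0.564, 0.826, 0.0, -0.0]
contact_force: [0.3, 0.7, -0.4]
gripper_width: 42.7
```

```bash
python3 - <<'E'
from bench import *
from h import *
s=read_state();print(s["clock"],tostand(s["position"]),s["contact_force"],s["gripper_width"])
d=get_image("side");cv2.imwrite("pics/s4.png",cv2.resize(d["frame"][120:320,230:430,::-1],(600,600)))
for n in("side","top"):
    e=get_image(n)
    for k in(3.0,3.23):
        u,v=proj(e,tip(k,.42));print(n,k,u,v,(u-230)*3,(v-120)*3)
    if n=="top":cv2.imwrite("pics/t4.png",cv2.resize(e["frame"][190:320,240:370,::-1],(600,600)))
E
```

```text
7.175 [ 86.31433512  -3.24843168 345.04791644] [ 0.31356486  0.73136056 -0.43096685] 42.697103120257296
side 3.0 285.1832812791889 298.61029502389863 165.54984383756675 535.8308850716959
side 3.23 285.81032554011773 292.33144952761614 167.4309766203532 516.9943485828485
top 3.0 342.90831263044697 301.2677499050113 338.7249378913409 543.803249715034
top 3.23 332.6396552618129 299.7239703507629 307.9189657854387 539.1719110522887
```

View pics/s4.png

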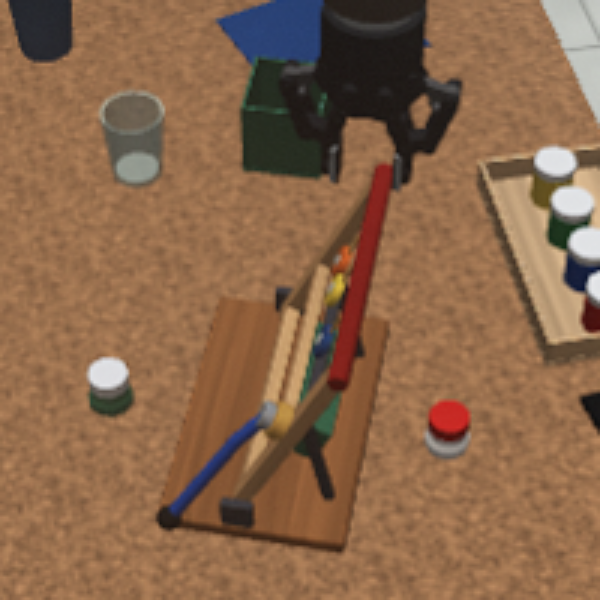

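View pics/t4.png

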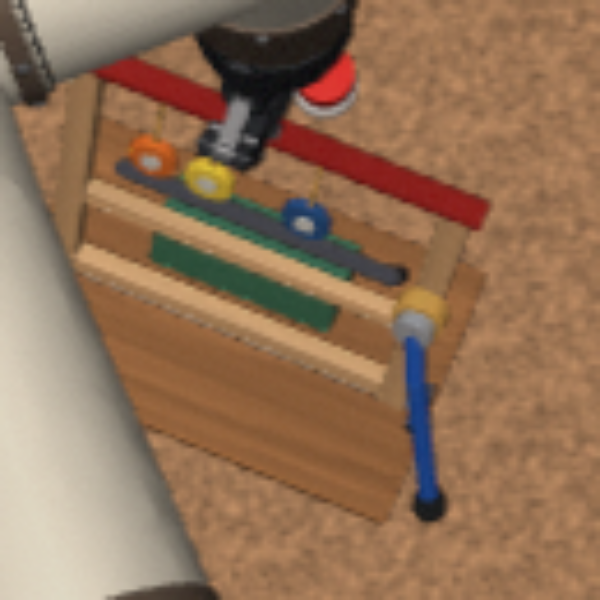

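The kickstand rests at its 3.23 stop: the ball is at (169,517) in the side crop against a prediction of (167,517), and the top view agrees. Next I'll go down astride the bar. Before narrowing, I'll shift toward -x so that only the back finger touches and the front one cannot press the frame onto its rest.

>>> play_rows([
  {"tx": 0,"ty": 0,"tz": 0.1,"spin": 0,"gripper": 0.0},
  {"tx": 0,"ty": 0,"tz": 0.2,"spin": 0,"gripper": 0.0},
  {"tx": 0,"ty": 0,"tz": 0.3,"spin": 0,"gripper": 0.0},
  {"tx": 0,"ty": 0,"tz": 0.38,"spin": 0,"gripper": 0.0},
  {"tx": 0,"ty": 0,"tz": 0.45,"spin": 0,"gripper": 0.0},
  {"tx": 0,"ty": 0,"tz": 0.5,"spin": 0,"gripper": 0.0},
  {"tx": 0,"ty": 0,"tz": 0.516,"spin": 0,"gripper": 0.0},
  {"tx": 0,"ty": 0,"tz": 0.516,"spin": 0,"gripper": 0.0},
])

```text
clock: 8.32
position: [591.4, 68.7, 216.7]
ee_rot: [-0.564, 0.826, -0.0, 0.0]
contact_force: [-0.2, 0.2, -0.6]
gripper_width: 42.7
```

```bash
python3 - <<'E'
from bench import *
from h import *
s=read_state();print(s["clock"],tostand(s["position"]),s["contact_force"],s["gripper_width"])
d=get_image("side");cv2.imwrite("pics/s5.png",cv2.resize(d["frame"][120:320,230:430,::-1],(600,600)))
d=get_image("wrist");cv2.imwrite("pics/w5.png",d["frame"][:,:,::-1])
E
```

```text
8.325 [ 86.64980012  -3.02209349 216.68071927] [-0.17410835  0.18197832 -0.56592012] 42.66185848721741
```

View pics/s5.png

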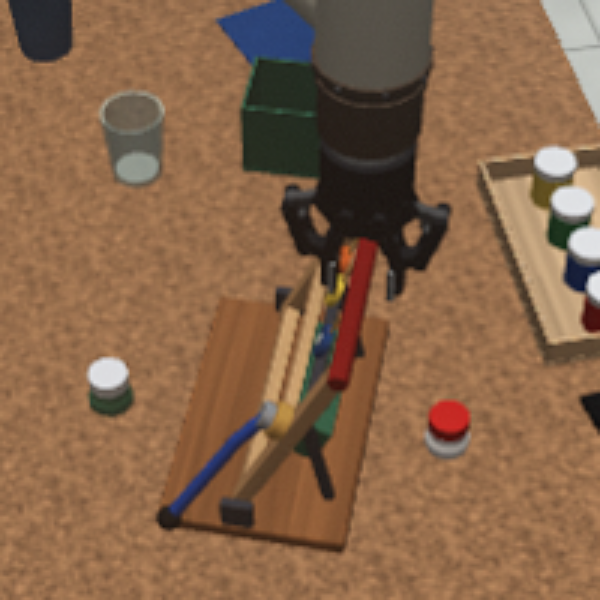

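View pics/w5.png

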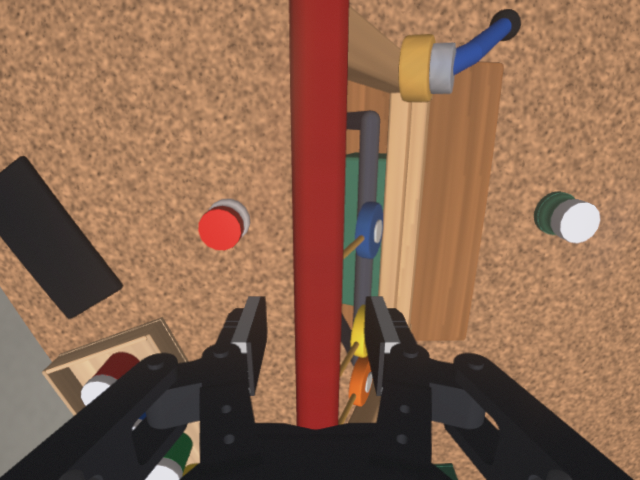

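The wrist view shows the red bar (column about 320) centred between the open fingers. Now I'll shift forward gently, then narrow to about 21 mm.

>>> play_rows([
  {"tx": 0,"ty": 0.02,"tz": 0,"spin": 0,"gripper": 0.0},
  {"tx": 0,"ty": 0.035,"tz": 0,"spin": 0,"gripper": 0.0},
  {"tx": 0,"ty": 0.045,"tz": 0,"spin": 0,"gripper": 0.0},
  {"tx": 0,"ty": 0.055,"tz": -0.002,"spin": 0,"gripper": 0.0},
  {"tx": 0,"ty": 0.065,"tz": -0.004,"spin": 0,"gripper": 0.0},
  {"tx": 0,"ty": 0.075,"tz": -0.006,"spin": 0,"gripper": 0.1},
  {"tx": 0,"ty": 0.08,"tz": -0.008,"spin": 0,"gripper": 0.2},
  {"tx": 0,"ty": 0.08,"tz": -0.01,"spin": 0,"gripper": 0.3},
  {"tx": 0,"ty": 0.08,"tz": -0.012,"spin": 0,"gripper": 0.4},
  {"tx": 0,"ty": 0.08,"tz": -0.014,"spin": 0,"gripper": 0.5},
  {"tx": 0,"ty": 0.08,"tz": -0.016,"spin": 0,"gripper": 0.5},
])

```text
clock: 9.8
position: [572.2, 76.2, 219.8]
ee_rot: [-0.564, 0.826, 0.0, -0.0]
contact_force: [0.7, 0.3, -0.5]
gripper_width: 21.1
```

```bash
python3 - <<'E'
from bench import *
from h import *
s=read_state();print(s["clock"],tostand(s["position"]),s["contact_force"],s["gripper_width"])
d=get_image("wrist");cv2.imwrite("pics/w6.png",d["frame"][:,:,::-1])
E
```

```text
9.8 [ 66.04174274  -2.99374756 219.76832005] [ 0.74783232  0.319711   -0.54583344] 21.147342686788956
```

View pics/w6.png

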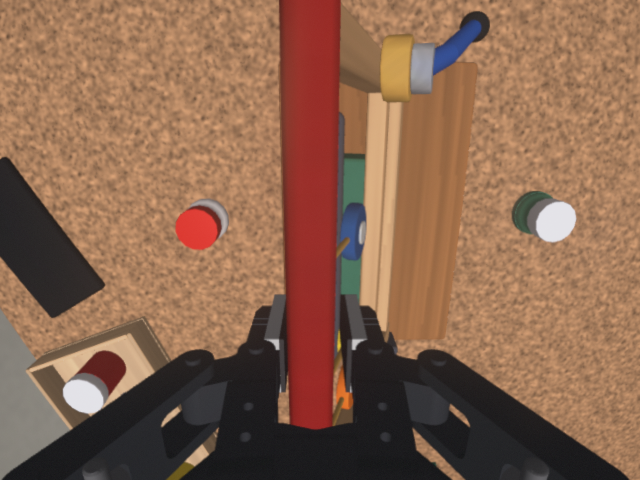

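The bar is caged between the pads, off its rest. I'll bring it up slowly along the arc.

>>> play_rows([
  {"tx": 0,"ty": 0.015,"tz": -0.008,"spin": 0,"gripper": 0.5},
  {"tx": 0,"ty": 0.04,"tz": -0.016,"spin": 0,"gripper": 0.5},
  {"tx": 0,"ty": 0.07,"tz": -0.024,"spin": 0,"gripper": 0.5},
  {"tx": 0,"ty": 0.1,"tz": -0.032,"spin": 0,"gripper": 0.5},
  {"tx": 0,"ty": 0.13,"tz": -0.039,"spin": 0,"gripper": 0.5},
  {"tx": 0,"ty": 0.16,"tz": -0.045,"spin": 0,"gripper": 0.5},
  {"tx": 0,"ty": 0.19,"tz": -0.05,"spin": 0,"gripper": 0.5},
  {"tx": 0,"ty": 0.22,"tz": -0.054,"spin": 0,"gripper": 0.5},
  {"tx": 0,"ty": 0.245,"tz": -0.056,"spin": 0,"gripper": 0.5},
  {"tx": 0,"ty": 0.26,"tz": -0.057,"spin": 0,"gripper": 0.5},
  {"tx": 0,"ty": 0.267,"tz": -0.057,"spin": 0,"gripper": 0.5},
  {"tx": 0,"ty": 0.27,"tz": -0.057,"spin": 0,"gripper": 0.5},
])

```text
clock: 11.35
position: [509.8, 100.7, 234.7]
ee_rot: [-0.564, 0.826, -0.0, 0.0]
contact_force: [0.7, -1.2, 1.4]
gripper_width: 21.5
```

>>> play_rows([
  {"tx": 0,"ty": 0,"tz": 0,"spin": 0,"gripper": 0.5},
  {"tx": 0,"ty": 0,"tz": 0,"spin": 0,"gripper": 0.5},
  {"tx": 0,"ty": 0,"tz": 0,"spin": 0,"gripper": 0.53},
  {"tx": 0,"ty": 0,"tz": 0,"spin": 0,"gripper": 0.53},
  {"tx": 0,"ty": 0,"tz": 0,"spin": 0,"gripper": 0.53},
  {"tx": 0,"ty": 0,"tz": 0,"spin": 0,"gripper": 0.53},
])

```text
clock: 12.1
position: [509.8, 100.7, 234.6]
ee_rot: [-0.564, 0.826, 0.0, 0.0]
contact_force: [1.4, -0.2, 0.3]
gripper_width: 20.2
```

```bash
python3 - <<'E'
from bench import *
from h import *
s=read_state();print(s["clock"],tostand(s["position"]),s["contact_force"],s["gripper_width"])
D={n:get_image(n) for n in("side","top","wrist")}
for n,d in D.items():
    im=d["frame"][:,:,::-1]
    if n!="wrist":
        print(n,"ball pred",proj(d,tip(3.23,0)),"bar ends",[proj(d,fr(0,y,210,0)) for y in(-125,125)])
        x,y=(230,120) if n=="side" else (220,180)
        im=cv2.resize(im[y:y+150,x:x+150] if n=="top" else im[y:y+200,x:x+200],(600,600))
    cv2.imwrite(f"pics/{n}7.png",im)
    P=cloud(d);f=d["frame"].astype(int)
    m=(f[...,0]>70)&(f[...,1]<40)&(f[...,2]<45)&(d["depth"]>0)&(P[...,2]>225)&(P[...,2]<270)
    Q=(P[m]-O);sx=Q@X;sy=Q@Y;ok=(abs(sy)<140)&(abs(sx)<80);print(n,ok.sum(),"bar surf x,y,z",np.median(sx[ok]),np.percentile(sy[ok],[2,98]),np.percentile(Q[ok,2],90), np.percentile(sx[ok],[5,95]))
E
```

```text
12.1 [ -1.02682342  -2.91617905 234.57455746] [ 1.37569787 -0.16043563  0.29704139] 20.162380110569117
side ball pred (np.float64(285.5537170061989), np.float64(297.305106910495)) bar ends [(np.float64(306.3111910848136), np.float64(237.95178762674684)), (np.float64(325.95613021506523), np.float64(167.08657530764464))]
side 278 bar surf x,y,z 0.9858906491523858 [-122.85573548   18.53066931] 252.8490051171341 [-6.07205526  7.52173398]
top ball pred (np.float64(332.0444334413341), np.float64(301.1577141300841)) bar ends [(np.float64(331.97805915609786), np.float64(267.5752920550595)), (np.float64(239.04851657572544), np.float64(229.46253790391137))]
top 263 bar surf x,y,z 0.02602735930967847 [-120.91009962  -29.40935273] 254.9505550452981 [-6.33752036  8.02721139]
wrist 1457 bar surf x,y,z 6.1765247142522295 [-56.59015316  34.46495282] 249.1229377369605 [-8.4301101  8.0564914]
```

View pics/side7.png

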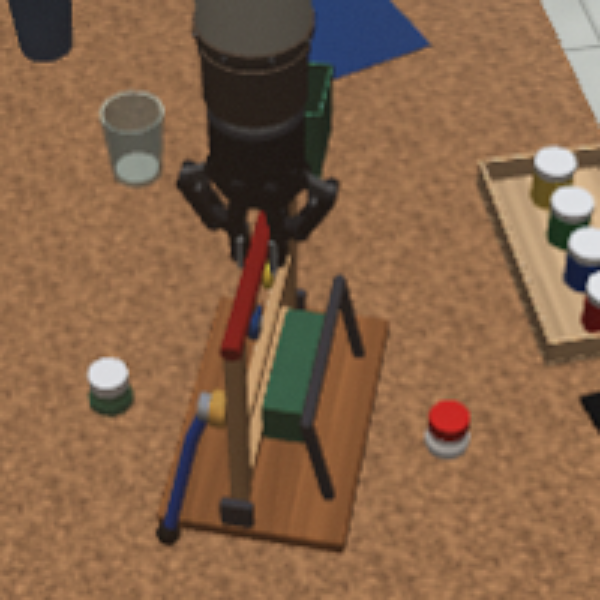

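View pics/wrist7.png

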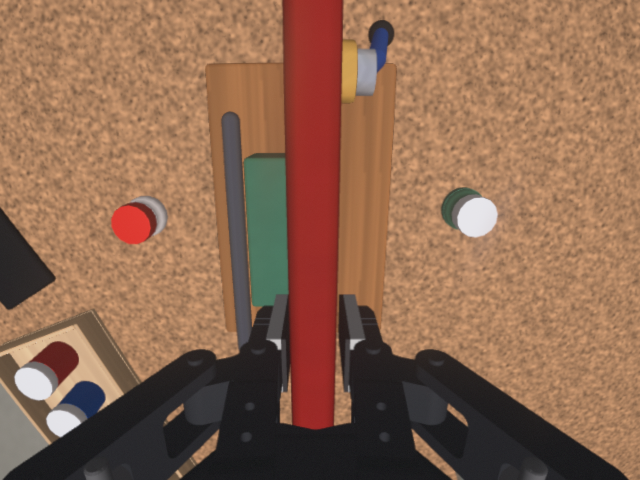

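View pics/top7.png

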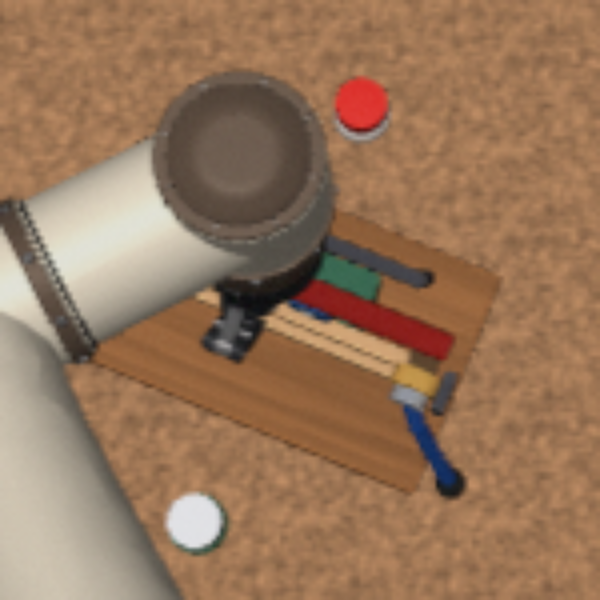

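The top bar is at stand x of about 0 mm, so the frame is upright. The ball is at the 3.23 stop position, the wrist feels about 1 N from the back weight, and the frame is still. Handing in.

```bash
python3 -c "
from bench import *
print(job_done());s=read_state();print(s['clock'],s['position'],s['contact_force'],s['gripper_width'])"
```

```text
the job is handed in; nothing more can be done
None
the job is handed in; nothing more can be done
```

The kickstand is down on its stop, and I handed the job in with the frame upright and the gripper still holding the red bar. No verdict was reported.

**How it was done:** With the gripper shut, I pushed the black ball over top centre, and the kickstand fell to its stop while the frame was still leaning. I then put the fingers either side of the bar and narrowed them to about 20 mm. The fixed grip force (about 60 N) would have squeezed the stand too hard, so I did not clamp the bar. The back finger carries it against the back weight, and the front finger stops it tipping forward.

**Last checks before handing in:**
- **Frame:** the bar measured 0–1 mm from upright in the side and top views; the limit is about 15 mm. The wrist view read 6 mm, which is still inside that limit; it sees the bar close up and partly from one side.
- **Kickstand:** the ball matched its predicted fully-down (3.23 rad) position to within about 1 pixel in the side view. It looked the same in the top view.
- **Force and time:** the wrist readings I took stayed around 2 N or less, with about 1.4 N on the bar at the end. The clock was at about 12 s of the 45 s allowed.
- **Bystanders:** the pots, jar and box looked unmoved in the pictures, though I did not measure them. I last saw the brush and yellow pot in the picture taken before the push. The arm stayed well clear of them after that.

The first move call was refused for missing numbers and moved nothing. My final state reading after handing in returned no data.

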